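# Fold the accessory flap and close the instrument case

### The arm

A 6-joint arm with a two-finger parallel gripper is mounted at the origin on the work surface. World frame = base frame: x ahead of the robot, y to its left, z up, the work surface at z = 0. Lengths are in m, angles in rad, forces in N, time in s.
With the tool pointing down it reaches from about 0.35 to 0.975 m from the base axis. Payload 4.9 kg.
Tool frame: the origin (TCP) lies on the centre line of the jaws, within the pads' length; the fingertips stand 14 mm ahead of it and the grasp point (between the pads) lies 5 mm behind it; y points along the fingers, x is the direction in which the jaws open and shut, and the axes are right-handed (so a half turn about y gives the same grasp; the last joint's range is limited). The gripper opens to 85 mm and grips with 20 to 120 N. Pads are 22 mm wide; open, the fingers measure 114 mm over their backs; the gripper's body (76 mm by 85 mm) begins 54 mm behind the grasp point. The pads swing forward as they close: fully open they stand 13 mm farther back than shut.
Start: joints at [-1.258, 0.053, 1.613, -0, 1.476, -0.119], TCP at [0.262, -0.568, 0.245] pointing down, gripper open.
Joint ranges: [-3.01, 3.01], [-1.01, 2.22], [0.06, 2.58], [-1.02, 4.17], [0.09, 2.62], [-3.14, 3.14]. Speed limits (rad/s): [2.57, 2.57, 3.14, 3.14, 3.14, 3.14].

### API

Orientations are given as a rotation vector (axis times angle).
In Python, from workcell import env gives the robot as it stands.
- The arm moves only by the shell command python3 -m creep 'ROWS' [FORCE]. ROWS is JSON, a list of rows, each an object with "hand": the finger opening in m, from 0 to 0.0854; "travel": the shift along the tool's x, y, z in m, a list of three; "turn": the turn about the tool's y in degrees. A call has 1 to 10 rows; each row is the pose to reach, as a shift and turn from the pose commanded when the call began, along the tool's axes at that moment; what a row does not reach only later rows make up. A row lasts 1/12 s, in which the tool goes at most 41.7 mm and 7.16 degrees, less where a joint would pass 70% of its speed; a pose out of reach is approached as far as the arm can. A call with a gripper value outside its range is refused whole. The fingers move at their own pace and stop on an object; FORCE is the grip in N (left out, the last holds). Time passes only in rows, so rows that repeat a pose let the fingers close. It gives the time, the measured TCP pose, the force and the opening at its end, in the units of the state.
- env.sense(): the state, without advancing time (a new reading comes with each control period).
- env.capture(name): name is "scene" or "top" or "wrist"; returns a dict with "img" (400x640x3 uint8, red, green, blue), "intrinsics" (3x3 intrinsics, pixels), "world_to_cam" (4x4, takes a point from world to camera coordinates); the wrist camera has in their place "tool_from_camera" (4x4, takes a point from camera to tool coordinates, whose origin is the TCP and whose axes are the tool frame's). Camera axes: x right, y down, z forward; pixel columns grow to the right and rows downward; lengths in m; the calibration is good to about 2 mm. The wrist camera is an equidistant fisheye: a pixel r from the principal point sees the ray r / f radians off the axis. A picture is of the moment at which its call begins: read the wrist's pose just before it. There is no depth.
- env.finish_job(): hands the job in, once; it reports no verdict.
Trained networks look in a picture, given as the dict that the camera call returned (one of the last four; its "shot" number tells which), for a name from the list of things; names that differ only in an ending like _2 or _b are one class to them, and where a whole thing is asked for, a point or a joint stands for the part that bears it (a point fixed in the world has none). Each returns a list of dicts, best first, with "p" (0 to 1); they miss things now and then, are a little off and sometimes report something else, mostly with a low value. They report only what shows in the picture. A call takes as long as a camera call.
- env.recognise(picture, thing): "location" ([x, y, z] in m, in the coordinates of the camera as it stood for that picture, good to about 4 mm: the middle of the surface that is visible of it).
- env.trace(picture, thing): "pixels" (400x640 bool, what is visible of it).
- env.tip_of(picture, thing): "location" ([x, y, z] in m, in the coordinates of the camera as it stood for that picture, good to about 4 mm: a listed point, or the origin of a listed thing).
The state is a dict: "time": time; "q": joint angles; "dq": joint speeds; "effort": joint torques, N m; "tool_pos": TCP position; "tcp_rot": TCP orientation; "force": force on the tool from outside, world axes, zero at the start; "moment": the same for the moment, N m; "finger_gap": finger opening in m.
Only numpy, scipy, OpenCV 4.12 (cv2) and the standard library are available. Lean on these libraries where they do the work, as an engineer would, in place of code of your own. Each camera call takes 0.05 s, during which the arm holds its last target. There are 200 camera calls.

### The job

Put the grey instrument case in order for storage: with the fingertips, first fold its upright metal accessory flap down until it lies flat inside the case, and only then swing the open cover over it until it is fully shut. Push gently without slamming, grip nothing, and leave the meter, the tools and everything else on the bench where they are.

Things in the scene. Friction and masses are not known exactly. Their poses are not given: they have to be found in the camera images.
- case: fixed grey plastic instrument case, an open box 240 mm (its x) x 200 mm (its y) x 75 mm high, walls 6 mm, floor 6 mm thick; origin at the centre of its underside on the bench. Its x axis runs roughly away from the robot; the cover is hinged along its +y rim (robot's left), the flap just inside its -y wall (robot's right). A low partition at y = 6 mm, 54 mm high, carries the folded flap
- cover (a joint): angle of the case cover, rad: 0 = shut flat on the rim, about 1.57 = standing upright on the +y rim, more = leaning outwards. The cover is a flat grey plate 240 mm along the hinge, 200 mm from hinge to free edge, 8 mm thick, 0.25 to 0.42 kg. Its stiff hinge (about 0.5 N m) holds it wherever it is left, so it must be pushed all the way; it does not spring back
- cover_hinge (a point): middle of the cover's hinge line (which runs along the case's x), at case y = +100 mm, 76.5 mm above the bench
- cover_edge (a point): middle of the cover's free edge on its outer face (the face away from the case when open, the top when shut), 200 mm from the hinge line and 8 mm out from the plane through it
- flap (a joint): angle of the accessory flap, rad: 0 = folded flat inside the case, about 1.57 = upright; grows away from the case's middle. The flap is an aluminium plate 200 mm along the hinge, 85 mm from hinge to free edge, 6 mm thick, 0.12 kg, with hex keys clipped to the side that faces the cover. It folds towards the cover's hinge; its stiff hinge (about 0.09 N m) holds it wherever it is left
- flap_hinge (a point): middle of the flap's hinge line (which runs along the case's x), in the middle of the plate's thickness, at case y = -88 mm, 58 mm above the bench
- flap_edge (a point): middle of the flap's free edge on its plain outer face (the face to push, which is on top when folded), 85 mm from the hinge line and 3 mm out from it
- meter: test meter lying in the case, a loose black block 130 x 65 x 32 mm with a dial and a window, in the compartment next to the cover's hinge; origin at the centre of its underside, long side along its x. To be left where it is
- socket: loose steel socket, a ring 26 mm across and 35 mm tall, standing on the case floor in the compartment that the flap will cover; origin at the centre of its underside. To be left where it is
- carton: loose cardboard carton 90 x 60 x 45 mm high on the bench beside the case's flap side; origin at the centre of its underside. To be left where it is
- screwdriver: loose screwdriver lying on the bench on the robot's side of the case, some 200 mm long; its x axis runs from handle to tip. To be left where it is
- mug: loose white mug, 80 mm across and 90 mm tall, on the bench beyond the case; origin at the centre of its underside. To be left where it is
- oil: loose white plastic bottle, 60 mm across and 150 mm tall, on the left of the bench; origin at the centre of its underside. To be left where it is
- tin: loose steel can, 72 mm across and 80 mm tall, on the left of the bench; origin at the centre of its underside. To be left where it is
- wrench: loose spanner lying on the bench beyond the cover's hinge side. To be left where it is

How it is judged:
By the outcome, as a careful person would: the job done as asked, in the order asked, and still so for the second after the job is handed in, with the robot touching nothing.
It also fails if it takes over 64 s, if anything falls off the work surface, if the arm or the gripper's body presses on something with over 40 N, if the wrist force passes 120 N, or if a joint passes its speed limit or range.

## Working session

There is one attempt and no reset: what is moved stays moved. The work goes in short steps, Python scripts to look and compute and a shell command to move; the robot and the scene stay as the last step left them, time stands still between calls to the robot, and variables do not carry over. Pictures are saved under pics/ and viewed, about 8 in all and at most 12, crops included, and the job is handed in when it is done.

```bash
ls; mkdir -p pics; cat > h.py <<'E'
import numpy as np, cv2
from scipy.spatial.transform import Rotation as R
from workcell import env
def cap(n,save=None):
    p=env.capture(n)
    if save: cv2.imwrite('pics/'+save,p['img'][:,:,::-1])
    return p
def towld(p,x):
    return (np.linalg.inv(p['world_to_cam'])@np.r_[x,1])[:3]
def tool(s=None):
    s=s or env.sense(); return np.array(s['tool_pos']),R.from_rotvec(s['tcp_rot'])
E
python3 - <<'E'
from h import *
np.set_printoptions(precision=4,suppress=True)
s=env.sense(); print(s); print(tool(s)[1].as_matrix())
for n in ['scene','top']:
    p=cap(n,n+'1.png')
    for t in ['cover_hinge','cover_edge','flap_hinge','flap_edge','case','carton','mug','oil','tin','meter','socket','screwdriver','wrench']:
        r=env.tip_of(p,t)
        print(n,t,[(round(a['p'],2),towld(p,a['location'])) for a in r[:2]])
E
```

```text
pics
{'time': 0.0, 'q': array([-1.258 ,  0.0533,  1.6143, -0.    ,  1.476 , -0.119 ]), 'dq': array([ 0.0014,  0.0009, -0.0008,  0.0003, -0.0005,  0.0005]), 'effort': array([ -0.002 , -39.3694, -37.0172,  -0.0003,   0.007 ,  -0.    ]), 'tool_pos': array([ 0.2614, -0.567 ,  0.2441]), 'tcp_rot': array([-1.3817,  0.8867, -0.884 ]), 'force': array([-0.3601,  0.3375,  0.6724]), 'moment': array([ 0.0004, -0.0297,  0.0091]), 'finger_gap': 0.08535052154324496}
[[ 0.4185 -0.0007  0.9082]
 [-0.9082  0.002   0.4185]
 [-0.0021 -1.      0.0002]]
scene cover_hinge [(0.72, array([0.5805, 0.107 , 0.0772]))]
scene cover_edge [(0.71, array([0.5833, 0.1489, 0.2727]))]
scene flap_hinge [(0.81, array([ 0.5605, -0.0794,  0.0628]))]
scene flap_edge [(0.55, array([ 0.5588, -0.0707,  0.1453]))]
scene case [(0.75, array([ 0.5716,  0.0093, -0.0039])), (0.22, array([ 0.5589, -0.0814,  0.0629]))]
scene carton [(0.72, array([ 0.5349, -0.2178,  0.001 ]))]
scene mug [(0.58, array([ 0.7566, -0.0251,  0.0021]))]
scene oil [(0.83, array([ 0.5657,  0.3805, -0.003 ]))]
scene tin [(0.81, array([ 0.6719,  0.3656, -0.0001])
[... 607 characters left out ...]
se [(0.79, array([ 0.5676,  0.0032, -0.0068])), (0.38, array([ 0.561 , -0.0739,  0.1409]))]
top carton [(0.67, array([ 0.5335, -0.2157, -0.0012])), (0.48, array([0.5859, 0.1464, 0.2736]))]
top mug [(0.87, array([ 0.7586, -0.0241, -0.0009]))]
top oil [(0.87, array([0.5672, 0.3844, 0.0031]))]
top tin [(0.65, array([ 0.6769,  0.3658, -0.002 ])), (0.3, array([ 0.5606, -0.073 ,  0.1394]))]
top meter [(0.77, array([0.551 , 0.054 , 0.0038]))]
top socket [(0.45, array([ 0.4915, -0.023 ,  0.0007]))]
top screwdriver [(0.92, array([ 0.3885, -0.0089, -0.0007])), (0.55, array([ 0.6778,  0.3692, -0.0019]))]
top wrench [(0.77, array([ 0.5926,  0.1969, -0.002 ])), (0.36, array([ 0.4908, -0.0235,  0.0025]))]
```

View pics/scene1.png

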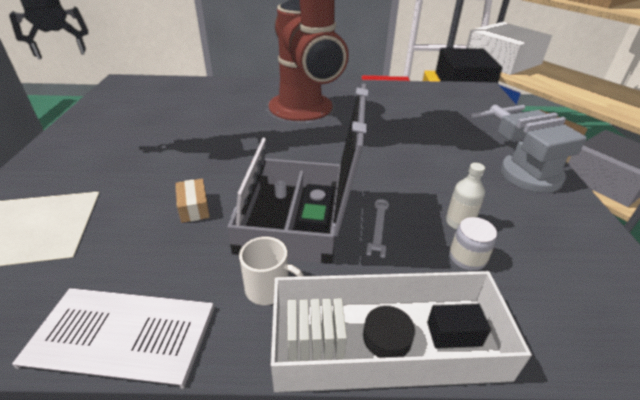

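View pics/top1.png

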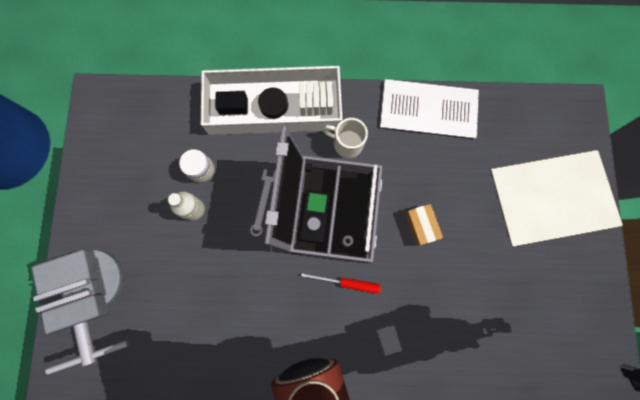

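The scene view shows the case around (290,200), with the flap upright on the robot's right near (250,180) and the cover standing slightly outwards near (352,150). The carton is clear of the flap at (190,200). The top view agrees: flap at (373,205), cover edge at (278,180), socket at (348,240).

From these, the case yaw is about -6.5°, the cover about 1.73 rad and the flap about 1.46 rad. I'll move in with the gripper closing.

```bash
python3 -m creep '[{"hand":0,"travel":[-0.01,0,0.015],"turn":0},{"hand":0,"travel":[-0.024,0,0.039],"turn":0},{"hand":0,"travel":[-0.040,0,0.065],"turn":0},{"hand":0,"travel":[-0.056,0,0.091],"turn":0},{"hand":0,"travel":[-0.072,0,0.117],"turn":0},{"hand":0,"travel":[-0.088,0,0.143],"turn":0},{"hand":0,"travel":[-0.104,0,0.169],"turn":0},{"hand":0,"travel":[-0.118,0,0.192],"turn":0},{"hand":0,"travel":[-0.130,0,0.211],"turn":0},{"hand":0,"travel":[-0.138,0,0.224],"turn":0}]' 20
python3 -m creep '[{"hand":0,"travel":[-0.008,0,0.013],"turn":3},{"hand":0,"travel":[-0.022,0.01,0.036],"turn":7},{"hand":0,"travel":[-0.038,0.02,0.062],"turn":11},{"hand":0,"travel":[-0.056,0.03,0.090],"turn":15},{"hand":0,"travel":[-0.074,0.04,0.119],"turn":19},{"hand":0,"travel":[-0.091,0.05,0.147],"turn":23},{"hand":0,"travel":[-0.107,0.06,0.173],"turn":26.5},{"hand":0,"travel":[-0.121,0.067,0.197],"turn":29.5},{"hand":0,"travel":[-0.132,0.073,0.214],"turn":31.5},{"hand":0,"travel":[-0.138,0.075,0.223],"turn":31.5}]'
python3 - <<'E'
from h import *
np.set_printoptions(precision=4,suppress=True)
s=env.sense(); print(s['q'],s['tool_pos'],s['force'],s['finger_gap']); print(tool(s)[1].as_matrix())
p=cap('scene','s2.png')
for t in ['cover_hinge','cover_edge','flap_hinge','flap_edge']:
    print(t,[(round(a['p'],2),towld(p,a['location'])) for a in env.tip_of(p,t)[:1]])
t,Rm=tool(); p=cap('wrist','w2.png'); T=p['tool_from_camera']
for n in ['cover_hinge','cover_edge','flap_hinge','flap_edge']:
    print(n,[(round(a['p'],2),t+Rm.apply((T@np.r_[a['location'],1])[:3])) for a in env.tip_of(p,n)[:1]])
E
```

```text
time: 2.23
tool_pos: [0.4084, -0.3459, 0.2454]
tcp_rot: [-1.383, 0.884, -0.884]
force: [0.1, 0.0, -0.4]
finger_gap: 0.0003
time: 3.07
tool_pos: [0.5522, -0.1269, 0.1691]
tcp_rot: [-1.152, 1.296, -1.292]
force: [0.0, -0.7, 0.5]
finger_gap: -0.0
[-0.3575 -0.0255  1.8219  0.0008  1.3472  1.3289] [ 0.5522 -0.1269  0.1691] [ 0.0217 -0.7095  0.5138] -2.5396944818233815e-06
[[-0.1155 -0.0016  0.9933]
 [-0.9933  0.0014 -0.1155]
 [-0.0012 -1.     -0.0017]]
cover_hinge [(0.69, array([0.578 , 0.1055, 0.0779]))]
cover_edge [(0.79, array([0.5841, 0.1476, 0.2706]))]
flap_hinge [(0.98, array([ 0.5584, -0.081 ,  0.063 ]))]
flap_edge [(0.74, array([ 0.5584, -0.0721,  0.1439]))]
cover_hinge [(0.72, array([0.5761, 0.1071, 0.0803]))]
cover_edge []
flap_hinge [(0.78, array([ 0.5585, -0.0822,  0.0553]))]
flap_edge [(0.97, array([ 0.5597, -0.0708,  0.1441]))]
```

View pics/w2.png

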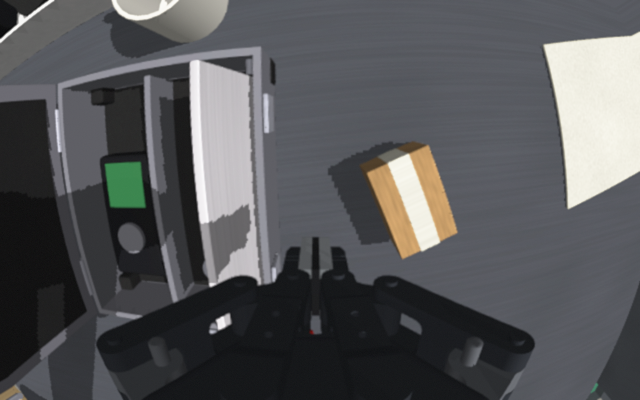

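The wrist view confirms it: the flap's plain face is at about (222,170), beside the fingertips at about (315,250), and the carton at (410,200) is clear. Next I'll descend and come close to the flap face.

```bash
python3 -m creep '[{"hand":0,"travel":[0,0.01,0],"turn":0},{"hand":0,"travel":[0,0.02,0],"turn":0},{"hand":0,"travel":[0,0.03,0],"turn":0},{"hand":0,"travel":[-0.006,0.03,0],"turn":0},{"hand":0,"travel":[-0.012,0.03,0],"turn":0},{"hand":0,"travel":[-0.018,0.03,0],"turn":0},{"hand":0,"travel":[-0.023,0.03,0],"turn":0},{"hand":0,"travel":[-0.027,0.03,0],"turn":0},{"hand":0,"travel":[-0.031,0.03,0],"turn":0},{"hand":0,"travel":[-0.032,0.03,0],"turn":0}]'
python3 -m creep '[{"hand":0,"travel":[-0.002,0,0],"turn":0},{"hand":0,"travel":[-0.004,0,0],"turn":0},{"hand":0,"travel":[-0.007,0.0005,0],"turn":0},{"hand":0,"travel":[-0.010,0.001,0],"turn":0},{"hand":0,"travel":[-0.013,0.002,0],"turn":0},{"hand":0,"travel":[-0.016,0.0025,0],"turn":0},{"hand":0,"travel":[-0.020,0.003,0],"turn":0},{"hand":0,"travel":[-0.024,0.0045,0],"turn":0},{"hand":0,"travel":[-0.028,0.006,0],"turn":0},{"hand":0,"travel":[-0.032,0.008,0],"turn":0}]'
python3 - <<'E'
from h import *
np.set_printoptions(precision=4,suppress=True)
s=env.sense(); print(s['tool_pos'],s['force'],s['moment'])
p=cap('scene','s3.png')
for t in ['flap_hinge','flap_edge']:
    print(t,[(round(a['p'],2),towld(p,a['location'])) for a in env.tip_of(p,t)[:1]])
cv2.imwrite('pics/s3c.png',cv2.resize(p['img'][60:280,150:450,::-1],None,fx=2.5,fy=2.5))
E
```

```text
time: 4.4
tool_pos: [0.5561, -0.0974, 0.1408]
tcp_rot: [-1.151, 1.294, -1.295]
force: [0.5, -0.3, 0.1]
finger_gap: -0.0001
time: 5.23
tool_pos: [0.5598, -0.0659, 0.1324]
tcp_rot: [-1.151, 1.295, -1.296]
force: [-0.0, -1.3, 1.5]
finger_gap: 0.0001
[ 0.5598 -0.0659  0.1324] [-0.0406 -1.2772  1.5076] [-0.0526  0.0403 -0.0002]
flap_hinge [(0.73, array([ 0.5586, -0.077 ,  0.0621]))]
flap_edge [(0.69, array([ 0.5602, -0.0487,  0.1412]))]
```

View pics/s3c.png

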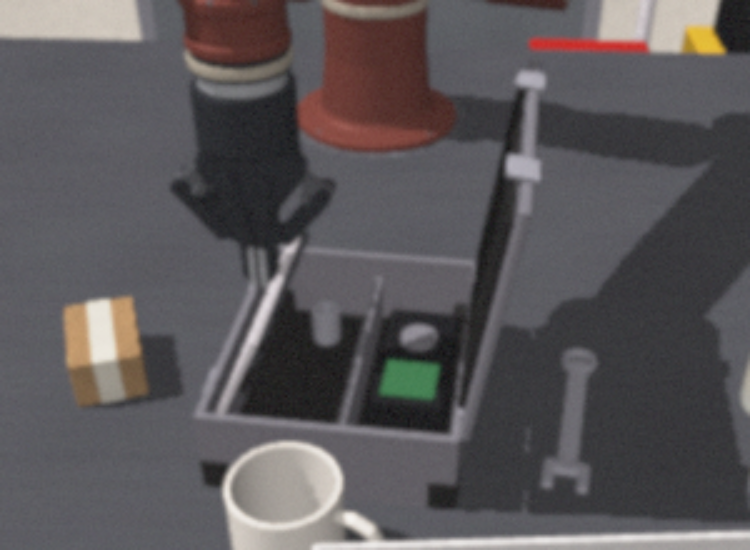

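The scene crop shows the fingertips at about (260,270) on the flap's outer face, with the flap beginning to lean inwards. The contact force is about 2 N. I'll continue along the arc slowly.

```bash
python3 -m creep '[{"hand":0,"travel":[-0.002,0.001,0],"turn":0},{"hand":0,"travel":[-0.005,0.0025,0],"turn":0},{"hand":0,"travel":[-0.008,0.004,0],"turn":0},{"hand":0,"travel":[-0.011,0.006,0],"turn":0},{"hand":0,"travel":[-0.014,0.008,0],"turn":0},{"hand":0,"travel":[-0.017,0.0105,0],"turn":0},{"hand":0,"travel":[-0.020,0.0135,0],"turn":0},{"hand":0,"travel":[-0.023,0.0165,0],"turn":0},{"hand":0,"travel":[-0.026,0.020,0],"turn":0},{"hand":0,"travel":[-0.028,0.0224,0],"turn":0}]'
python3 -m creep '[{"hand":0,"travel":[-0.002,0.002,0],"turn":0},{"hand":0,"travel":[-0.004,0.0045,0],"turn":0},{"hand":0,"travel":[-0.006,0.007,0],"turn":0},{"hand":0,"travel":[-0.008,0.010,0],"turn":0},{"hand":0,"travel":[-0.009,0.013,0],"turn":0},{"hand":0,"travel":[-0.010,0.016,0],"turn":0},{"hand":0,"travel":[-0.011,0.019,0],"turn":0},{"hand":0,"travel":[-0.012,0.022,0],"turn":0},{"hand":0,"travel":[-0.0125,0.025,0],"turn":0},{"hand":0,"travel":[-0.013,0.027,0],"turn":0}]'
python3 - <<'E'
from h import *
np.set_printoptions(precision=4,suppress=True)
s=env.sense(); print(s['tool_pos'],s['force'],s['moment'])
p=cap('scene')
for t in ['flap_hinge','flap_edge']:
    print(t,[(round(a['p'],2),towld(p,a['location'])) for a in env.tip_of(p,t)[:1]])
E
```

```text
time: 6.22
tool_pos: [0.5629, -0.038, 0.1094]
tcp_rot: [-1.151, 1.296, -1.295]
force: [-0.1, 0.0, 0.5]
finger_gap: -0.0001
time: 7.05
tool_pos: [0.5643, -0.0255, 0.0824]
tcp_rot: [-1.151, 1.296, -1.295]
force: [-0.0, 0.8, 0.5]
finger_gap: -0.0004
[ 0.5643 -0.0255  0.0824] [-0.0093  0.7974  0.4761] [0.0244 0.0453 0.0295]
flap_hinge [(0.65, array([0.5794, 0.1077, 0.0765]))]
flap_edge [(0.88, array([0.5659, 0.006 , 0.0739]))]
```

```bash
python3 -m creep '[{"hand":0,"travel":[0,0.001,0],"turn":0},{"hand":0,"travel":[0,0.002,0],"turn":0},{"hand":0,"travel":[0,0.003,0],"turn":0},{"hand":0,"travel":[0,0.004,0],"turn":0},{"hand":0,"travel":[0,0.005,0],"turn":0},{"hand":0,"travel":[0,0.006,0],"turn":0},{"hand":0,"travel":[0,0.007,0],"turn":0},{"hand":0,"travel":[0,0.0075,0],"turn":0},{"hand":0,"travel":[0,0.008,0],"turn":0}]'
python3 - <<'E'
from h import *
np.set_printoptions(precision=4,suppress=True)
s=env.sense(); print(s['tool_pos'],s['force'],s['moment'])
p=cap('scene')
for t in ['flap_hinge','flap_edge']:
    print(t,[(round(a['p'],2),towld(p,a['location'])) for a in env.tip_of(p,t)[:1]])
E
```

```text
time: 7.95
tool_pos: [0.5644, -0.0256, 0.075]
tcp_rot: [-1.151, 1.296, -1.296]
force: [-1.0, 1.2, 4.5]
finger_gap: 0.0002
[ 0.5644 -0.0256  0.075 ] [-0.9616  1.1905  4.4761] [0.154  0.2859 0.0376]
flap_hinge [(0.86, array([ 0.5566, -0.0813,  0.0625]))]
flap_edge [(0.91, array([0.5677, 0.0069, 0.0626]))]
```

```bash
python3 -m creep '[{"hand":0,"travel":[0,0.0005,0],"turn":0},{"hand":0,"travel":[0,0.001,0],"turn":0},{"hand":0,"travel":[0,0.0015,0],"turn":0},{"hand":0,"travel":[0,0.0015,0],"turn":0}]'
python3 -m creep '[{"hand":0,"travel":[0,0.0005,0],"turn":0},{"hand":0,"travel":[0,0.001,0],"turn":0},{"hand":0,"travel":[0,0.001,0],"turn":0}]'
```

```text
time: 8.43
tool_pos: [0.5645, -0.0256, 0.0749]
tcp_rot: [-1.152, 1.296, -1.295]
force: [-5.7, 1.9, 9.9]
finger_gap: -0.0001
time: 8.68
tool_pos: [0.5646, -0.0256, 0.0749]
tcp_rot: [-1.152, 1.296, -1.295]
force: [-7.8, 1.4, 14.2]
finger_gap: 0.0001
```

The flap is hard against its stop at 14 N and no longer moving. I'll lift straight up to clear the cover's top, then check the flap.

```bash
python3 -m creep '[{"hand":0,"travel":[0,-0.004,0],"turn":0},{"hand":0,"travel":[0,-0.02,0],"turn":0},{"hand":0,"travel":[0,-0.05,0],"turn":0},{"hand":0,"travel":[0,-0.085,0],"turn":0},{"hand":0,"travel":[0,-0.12,0],"turn":0},{"hand":0,"travel":[0,-0.155,0],"turn":0},{"hand":0,"travel":[0,-0.19,0],"turn":0},{"hand":0,"travel":[0,-0.22,0],"turn":0},{"hand":0,"travel":[0,-0.245,0],"turn":0},{"hand":0,"travel":[0,-0.26,0],"turn":0}]'
python3 - <<'E'
from h import *
np.set_printoptions(precision=4,suppress=True)
t,Rm=tool(); p=cap('wrist','w4.png'); T=p['tool_from_camera']; print(t,env.sense()['q'])
for n in ['cover_hinge','cover_edge','flap_hinge','flap_edge','socket','meter']:
    print(n,[(round(a['p'],2),t+Rm.apply((T@np.r_[a['location'],1])[:3])) for a in env.tip_of(p,n)[:1]])
p=cap('scene','s4.png')
for n in ['cover_edge','flap_hinge','flap_edge','meter']:
    print(n,[(round(a['p'],2),towld(p,a['location'])) for a in env.tip_of(p,n)[:1]])
E
```

```text
time: 9.52
tool_pos: [0.5652, -0.0259, 0.3361]
tcp_rot: [-1.148, 1.292, -1.299]
force: [0.2, -0.8, 0.5]
finger_gap: 0.0001
[ 0.5652 -0.0259  0.3361] [-0.1771 -0.13    1.6376 -0.0002  1.6258  1.5117]
cover_hinge [(0.9, array([0.5784, 0.1046, 0.0829]))]
cover_edge [(0.97, array([0.5804, 0.1448, 0.2716]))]
flap_hinge [(0.68, array([ 0.5585, -0.0784,  0.0539]))]
flap_edge [(0.95, array([0.5666, 0.0004, 0.0609]))]
socket [(0.41, array([0.6712, 0.3664, 0.0002]))]
meter [(0.66, array([0.5517, 0.0612, 0.0074]))]
cover_edge [(0.74, array([0.5823, 0.1448, 0.2696]))]
flap_hinge [(0.79, array([ 0.5571, -0.0792,  0.0588]))]
flap_edge [(0.72, array([0.5672, 0.0029, 0.0641]))]
meter [(0.59, array([0.5521, 0.0633, 0.0062]))]
```

View pics/w4.png

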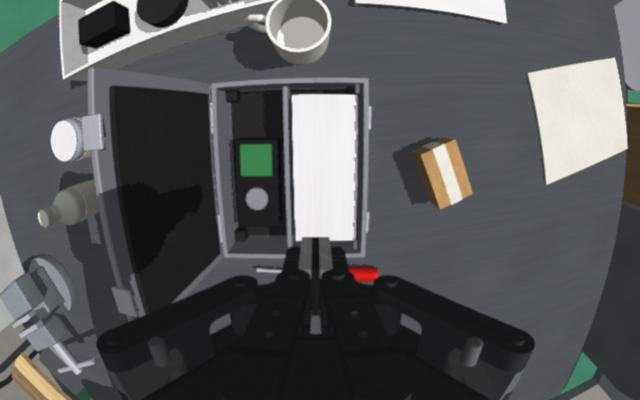

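View pics/s4.png

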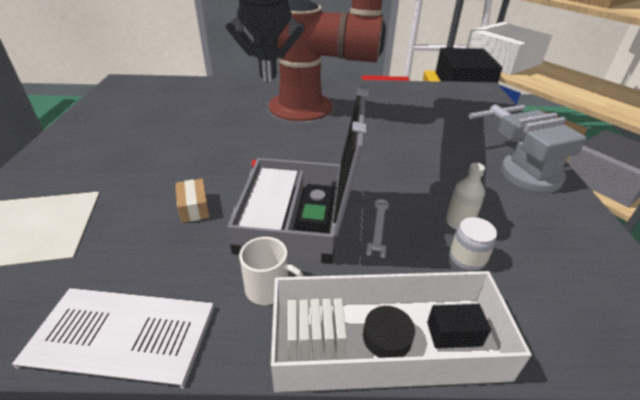

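The flap lies flat: in the wrist view it is at (323,165), and its edge measures z ≈ 0.061–0.064. Meter, carton and tools are unmoved. Next I'll cross over the cover's top to its outer side.

```bash
python3 -m creep '[{"hand":0,"travel":[-0.01,0,0],"turn":0},{"hand":0,"travel":[-0.03,0,0],"turn":0},{"hand":0,"travel":[-0.055,0,0],"turn":0},{"hand":0,"travel":[-0.082,0,0],"turn":0},{"hand":0,"travel":[-0.110,0,0],"turn":0},{"hand":0,"travel":[-0.138,0,0],"turn":0},{"hand":0,"travel":[-0.166,0,0],"turn":0},{"hand":0,"travel":[-0.192,0,0],"turn":0},{"hand":0,"travel":[-0.214,0,0],"turn":0},{"hand":0,"travel":[-0.228,0,0],"turn":0}]'
python3 -m creep '[{"hand":0,"travel":[0,0.015,0],"turn":0},{"hand":0,"travel":[0,0.035,0],"turn":0},{"hand":0,"travel":[0,0.055,0],"turn":0},{"hand":0,"travel":[0,0.075,0],"turn":0},{"hand":0,"travel":[0,0.085,0],"turn":0},{"hand":0,"travel":[-0.0,0.087,0],"turn":0},{"hand":0,"travel":[0,0.087,0],"turn":0}]'
python3 - <<'E'
from h import *
np.set_printoptions(precision=4,suppress=True)
t,Rm=tool(); print(t,env.sense()['q'])
v=t-[0.5785,0.107,0.0765]; print('v',v[:2]@[.1155,.9933],'along',v[:2]@[.9933,-.1155])
p=cap('scene','s5.png')
for n in ['cover_hinge','cover_edge']:
    print(n,[(round(a['p'],2),towld(p,a['location'])) for a in env.tip_of(p,n)[:1]])
cv2.imwrite('pics/s5c.png',cv2.resize(p['img'][0:280,200:520,::-1],None,fx=2,fy=2))
E
```

```text
time: 10.95
tool_pos: [0.5909, 0.2036, 0.3323]
tcp_rot: [-1.152, 1.294, -1.293]
force: [-0.2, -0.5, 0.3]
finger_gap: -0.0004
time: 11.53
tool_pos: [0.5908, 0.2001, 0.2442]
tcp_rot: [-1.153, 1.297, -1.296]
force: [-0.3, -0.2, -0.6]
finger_gap: 0.0001
[0.5908 0.2001 0.2442] [ 0.2075  0.0517  1.6157 -0.0002  1.4762  1.897 ]
v 0.09393615986498363 along 0.0014221223068849969
cover_hinge [(0.88, array([0.5801, 0.1042, 0.0783]))]
cover_edge [(0.97, array([0.5796, 0.1434, 0.271 ]))]
```

View pics/s5c.png

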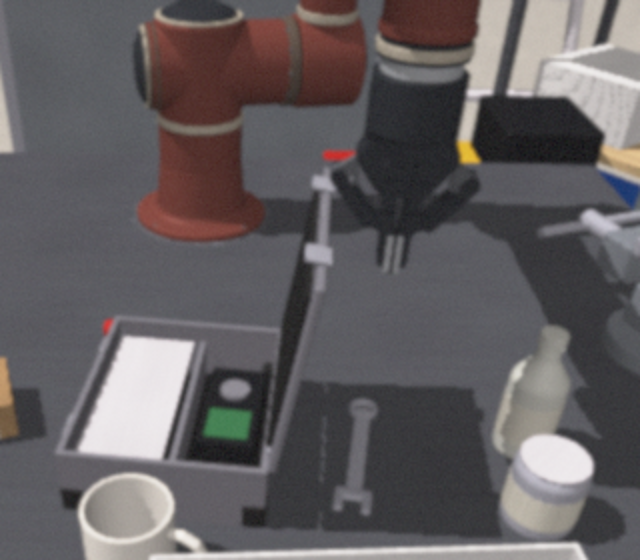

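The scene crop shows the fingers at about (392,255) on the outer side of the cover, whose edge is at about (320,215). I'll raise a little so the knuckles clear the edge, then make contact and start pushing.

```bash
python3 -m creep '[{"hand":0,"travel":[-0.003,-0.01,0],"turn":0},{"hand":0,"travel":[-0.010,-0.02,0],"turn":0},{"hand":0,"travel":[-0.017,-0.023,0],"turn":0},{"hand":0,"travel":[-0.024,-0.023,0],"turn":0},{"hand":0,"travel":[-0.030,-0.023,0],"turn":0},{"hand":0,"travel":[-0.035,-0.023,0],"turn":0},{"hand":0,"travel":[-0.040,-0.023,0],"turn":0},{"hand":0,"travel":[-0.044,-0.023,0],"turn":0},{"hand":0,"travel":[-0.047,-0.023,0],"turn":0},{"hand":0,"travel":[-0.050,-0.023,0],"turn":0}]'
python3 -m creep '[{"hand":0,"travel":[-0.003,0,0],"turn":0},{"hand":0,"travel":[-0.006,0,0],"turn":0},{"hand":0,"travel":[-0.009,-0.001,0],"turn":0},{"hand":0,"travel":[-0.012,-0.001,0],"turn":0},{"hand":0,"travel":[-0.015,-0.002,0],"turn":0},{"hand":0,"travel":[-0.018,-0.002,0],"turn":0},{"hand":0,"travel":[-0.021,-0.002,0],"turn":0},{"hand":0,"travel":[-0.024,-0.002,0],"turn":0},{"hand":0,"travel":[-0.027,-0.002,0],"turn":0},{"hand":0,"travel":[-0.030,-0.002,0],"turn":0}]'
python3 - <<'E'
from h import *
np.set_printoptions(precision=4,suppress=True)
t,Rm=tool(); print(t)
v=t-[0.5785,0.107,0.0765]; print('v',v[:2]@[.1155,.9933],'along',v[:2]@[.9933,-.1155])
p=cap('scene','s6.png')
for n in ['cover_hinge','cover_edge']:
    print(n,[(round(a['p'],2),towld(p,a['location'])) for a in env.tip_of(p,n)[:1]])
E
```

```text
time: 12.52
tool_pos: [0.597, 0.2508, 0.268]
tcp_rot: [-1.152, 1.296, -1.295]
force: [1.1, 1.2, 0.7]
finger_gap: 0.0002
time: 13.35
tool_pos: [0.6007, 0.2806, 0.2704]
tcp_rot: [-1.151, 1.296, -1.296]
force: [1.0, -0.5, 0.4]
finger_gap: 0.0001
[0.6007 0.2806 0.2704]
v 0.1749660237760461 along 0.001959669421234582
cover_hinge [(0.79, array([0.5799, 0.1066, 0.078 ]))]
cover_edge [(0.85, array([0.5817, 0.1462, 0.2691]))]
```

I had the sign wrong: with this heading, +x is towards the cover. The tool moved away harmlessly, well above and clear of the oil bottle. I'll reverse, then push.

```bash
python3 -m creep '[{"hand":0,"travel":[0.006,0,0],"turn":0},{"hand":0,"travel":[0.021,0,0],"turn":0},{"hand":0,"travel":[0.039,0.001,0],"turn":0},{"hand":0,"travel":[0.057,0.002,0],"turn":0},{"hand":0,"travel":[0.075,0.002,0],"turn":0},{"hand":0,"travel":[0.090,0.002,0],"turn":0},{"hand":0,"travel":[0.102,0.002,0],"turn":0},{"hand":0,"travel":[0.110,0.002,0],"turn":0},{"hand":0,"travel":[0.115,0.002,0],"turn":0},{"hand":0,"travel":[0.118,0.002,0],"turn":0}]'
python3 -m creep '[{"hand":0,"travel":[0.003,0,0],"turn":0},{"hand":0,"travel":[0.006,0,0],"turn":0},{"hand":0,"travel":[0.009,0,0],"turn":0},{"hand":0,"travel":[0.012,0,0],"turn":0},{"hand":0,"travel":[0.015,-0.001,0],"turn":0},{"hand":0,"travel":[0.018,-0.001,0],"turn":0},{"hand":0,"travel":[0.021,-0.002,0],"turn":0},{"hand":0,"travel":[0.025,-0.002,0],"turn":0},{"hand":0,"travel":[0.029,-0.002,0],"turn":0},{"hand":0,"travel":[0.034,-0.002,0],"turn":0}]'
python3 - <<'E'
from h import *
np.set_printoptions(precision=4,suppress=True)
t,Rm=tool(); print(t)
v=t-[0.5785,0.107,0.0765]; print('v',v[:2]@[.1155,.9933],'along',v[:2]@[.9933,-.1155])
p=cap('scene','s6.png')
for n in ['cover_hinge','cover_edge']:
    print(n,[(round(a['p'],2),towld(p,a['location'])) for a in env.tip_of(p,n)[:1]])
E
```

```text
time: 14.33
tool_pos: [0.5868, 0.1624, 0.2685]
tcp_rot: [-1.15, 1.296, -1.296]
force: [0.1, -0.1, -0.1]
finger_gap: -0.0001
time: 15.17
tool_pos: [0.5829, 0.129, 0.2709]
tcp_rot: [-1.151, 1.295, -1.296]
force: [1.0, 2.3, 2.4]
finger_gap: 0.0
[0.5829 0.129  0.2709]
v 0.02236437377788415 along 0.0017946910416377006
cover_hinge [(0.89, array([0.5765, 0.1077, 0.0757]))]
cover_edge []
```

Contact is made at about 3 N with the cover near upright. I'll continue on the arc.

```bash
python3 -m creep '[{"hand":0,"travel":[0.006,0,0],"turn":0},{"hand":0,"travel":[0.012,0,0],"turn":0},{"hand":0,"travel":[0.018,0,0],"turn":0},{"hand":0,"travel":[0.025,0.001,0],"turn":0},{"hand":0,"travel":[0.0315,0.0015,0],"turn":0},{"hand":0,"travel":[0.038,0.0025,0],"turn":0},{"hand":0,"travel":[0.044,0.004,0],"turn":0},{"hand":0,"travel":[0.050,0.0055,0],"turn":0},{"hand":0,"travel":[0.056,0.007,0],"turn":0},{"hand":0,"travel":[0.062,0.0085,0],"turn":0}]'
python3 - <<'E'
from h import *
np.set_printoptions(precision=4,suppress=True)
t,Rm=tool()
v=t-[0.5785,0.107,0.014]; print('v',v[:2]@[.1155,.9933],'tipz',v[2])
p=cap('scene','s7.png')
for n in ['cover_hinge','cover_edge']:
    print(n,[(round(a['p'],2),towld(p,a['location'])) for a in env.tip_of(p,n)[:1]])
cv2.imwrite('pics/s7c.png',cv2.resize(p['img'][0:280,150:470,::-1],None,fx=2,fy=2))
E
```

```text
time: 16.15
tool_pos: [0.5755, 0.067, 0.262]
tcp_rot: [-1.151, 1.295, -1.296]
force: [1.0, 1.3, 1.6]
finger_gap: 0.0001
v -0.040077611409604856 tipz 0.24799183862627588
cover_hinge [(0.97, array([0.5757, 0.1065, 0.0785]))]
cover_edge [(0.87, array([0.5725, 0.0546, 0.265 ]))]
```

View pics/s7c.png

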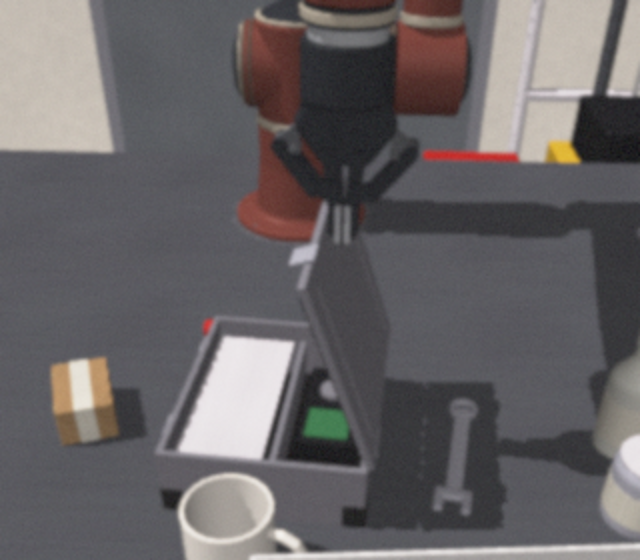

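The scene crop shows the fingertips at (342,225) pushing the cover's outer face mid-span. The knuckles clear the edge and the cover is at about 72°. Continuing.

```bash
python3 -m creep '[{"hand":0,"travel":[0.006,0.002,0],"turn":0},{"hand":0,"travel":[0.012,0.0045,0],"turn":0},{"hand":0,"travel":[0.018,0.007,0],"turn":0},{"hand":0,"travel":[0.0235,0.0095,0],"turn":0},{"hand":0,"travel":[0.029,0.012,0],"turn":0},{"hand":0,"travel":[0.035,0.015,0],"turn":0},{"hand":0,"travel":[0.0405,0.018,0],"turn":0},{"hand":0,"travel":[0.046,0.0215,0],"turn":0},{"hand":0,"travel":[0.051,0.025,0],"turn":0},{"hand":0,"travel":[0.056,0.0285,0],"turn":0}]'
python3 -m creep '[{"hand":0,"travel":[0.005,0.004,0],"turn":0},{"hand":0,"travel":[0.010,0.008,0],"turn":0},{"hand":0,"travel":[0.0145,0.0125,0],"turn":0},{"hand":0,"travel":[0.019,0.017,0],"turn":0},{"hand":0,"travel":[0.0233,0.0215,0],"turn":0},{"hand":0,"travel":[0.0275,0.026,0],"turn":0},{"hand":0,"travel":[0.0315,0.031,0],"turn":0},{"hand":0,"travel":[0.0355,0.036,0],"turn":0},{"hand":0,"travel":[0.039,0.041,0],"turn":0},{"hand":0,"travel":[0.0423,0.046,0],"turn":0}]'
python3 - <<'E'
from h import *
np.set_printoptions(precision=4,suppress=True)
t,Rm=tool()
v=t-[0.5785,0.107,0.014]; print('v',v[:2]@[.1155,.9933],'tipz',v[2])
p=cap('scene','s8.png')
for n in ['cover_hinge','cover_edge']:
    print(n,[(round(a['p'],2),towld(p,a['location'])) for a in env.tip_of(p,n)[:1]])
E
```

```text
time: 17.13
tool_pos: [0.5688, 0.0115, 0.233]
tcp_rot: [-1.151, 1.296, -1.296]
force: [0.5, 1.0, 1.6]
finger_gap: -0.0003
time: 17.97
tool_pos: [0.5638, -0.0303, 0.1868]
tcp_rot: [-1.151, 1.296, -1.296]
force: [0.3, -0.6, 2.0]
finger_gap: 0.0002
v -0.13807286577423716 tipz 0.17277672701823826
cover_hinge []
cover_edge []
```

```bash
python3 -m creep '[{"hand":0,"travel":[0.003,0.005,0],"turn":0},{"hand":0,"travel":[0.006,0.010,0],"turn":0},{"hand":0,"travel":[0.0085,0.015,0],"turn":0},{"hand":0,"travel":[0.011,0.020,0],"turn":0},{"hand":0,"travel":[0.013,0.025,0],"turn":0},{"hand":0,"travel":[0.0145,0.030,0],"turn":0},{"hand":0,"travel":[0.016,0.035,0],"turn":0},{"hand":0,"travel":[0.018,0.040,0],"turn":0},{"hand":0,"travel":[0.0195,0.0445,0],"turn":0},{"hand":0,"travel":[0.021,0.048,0],"turn":0}]'
python3 -m creep '[{"hand":0,"travel":[0.001,0.004,0],"turn":0},{"hand":0,"travel":[0.002,0.008,0],"turn":0},{"hand":0,"travel":[0.003,0.012,0],"turn":0},{"hand":0,"travel":[0.004,0.016,0],"turn":0},{"hand":0,"travel":[0.005,0.020,0],"turn":0},{"hand":0,"travel":[0.006,0.0235,0],"turn":0},{"hand":0,"travel":[0.0065,0.027,0],"turn":0},{"hand":0,"travel":[0.007,0.030,0],"turn":0},{"hand":0,"travel":[0.007,0.033,0],"turn":0},{"hand":0,"travel":[0.007,0.035,0],"turn":0}]'
python3 - <<'E'
from h import *
np.set_printoptions(precision=4,suppress=True)
t,Rm=tool()
v=t-[0.5785,0.107,0.014]; print('v',v[:2]@[.1155,.9933],'tipz',v[2],env.sense()['force'])
p=cap('scene','s9.png')
for n in ['cover_hinge','cover_edge']:
    print(n,[(round(a['p'],2),towld(p,a['location'])) for a in env.tip_of(p,n)[:1]])
E
```

```text
time: 18.95
tool_pos: [0.5613, -0.0507, 0.1386]
tcp_rot: [-1.151, 1.296, -1.295]
force: [-0.3, 0.4, -0.3]
finger_gap: -0.0001
time: 19.78
tool_pos: [0.5605, -0.058, 0.104]
tcp_rot: [-1.152, 1.295, -1.296]
force: [-0.2, -0.4, 0.9]
finger_gap: 0.0004
v -0.16596402708070807 tipz 0.0900176019685741 [-0.2068 -0.4257  0.9311]
cover_hinge [(0.64, array([0.5785, 0.109 , 0.078 ]))]
cover_edge [(0.67, array([ 0.5611, -0.0864,  0.0868]))]
```

Nearly shut. I'll press down the last few millimetres until it is on the stop.

```bash
python3 -m creep '[{"hand":0,"travel":[0,0.001,0],"turn":0},{"hand":0,"travel":[0,0.002,0],"turn":0},{"hand":0,"travel":[0,0.003,0],"turn":0},{"hand":0,"travel":[0,0.004,0],"turn":0},{"hand":0,"travel":[0,0.005,0],"turn":0},{"hand":0,"travel":[0,0.0055,0],"turn":0},{"hand":0,"travel":[0,0.006,0],"turn":0},{"hand":0,"travel":[0,0.006,0],"turn":0}]'
python3 -m creep '[{"hand":0,"travel":[0,0.0005,0],"turn":0},{"hand":0,"travel":[0,0.001,0],"turn":0},{"hand":0,"travel":[0,0.001,0],"turn":0}]'
```

```text
time: 20.6
tool_pos: [0.5607, -0.0577, 0.0986]
tcp_rot: [-1.151, 1.295, -1.296]
force: [-0.0, -1.0, 0.6]
finger_gap: 0.0002
time: 20.85
tool_pos: [0.5607, -0.0577, 0.0985]
tcp_rot: [-1.151, 1.296, -1.296]
force: [-3.8, -0.5, 6.8]
finger_gap: -0.0
```

```bash
python3 -m creep '[{"hand":0,"travel":[0,0.0005,0],"turn":0},{"hand":0,"travel":[0,0.001,0],"turn":0},{"hand":0,"travel":[0,0.0015,0],"turn":0},{"hand":0,"travel":[0,0.0015,0],"turn":0}]'
python3 -m creep '[{"hand":0,"travel":[0,-0.003,0],"turn":0},{"hand":0,"travel":[0,-0.01,0],"turn":0},{"hand":0,"travel":[0,-0.025,0],"turn":0},{"hand":0,"travel":[0,-0.05,0],"turn":0},{"hand":0,"travel":[0,-0.08,0],"turn":0},{"hand":0,"travel":[0,-0.11,0],"turn":0},{"hand":0,"travel":[0,-0.14,0],"turn":0},{"hand":0,"travel":[0,-0.165,0],"turn":0},{"hand":0,"travel":[0,-0.18,0],"turn":0},{"hand":0,"travel":[0,-0.18,0],"turn":0}]'
python3 - <<'E'
from h import *
np.set_printoptions(precision=4,suppress=True)
print(env.sense()['force'])
for c in ['scene','top']:
  p=cap(c,c+'10.png')
  for n in ['cover_hinge','cover_edge','carton','mug','oil','tin','screwdriver','wrench']:
    print(c,n,[(round(a['p'],2),towld(p,a['location'])) for a in env.tip_of(p,n)[:1]])
E
```

```text
time: 21.18
tool_pos: [0.5608, -0.0577, 0.0985]
tcp_rot: [-1.152, 1.296, -1.295]
force: [-7.7, -0.8, 14.4]
finger_gap: 0.0001
time: 22.02
tool_pos: [0.5624, -0.058, 0.281]
tcp_rot: [-1.146, 1.289, -1.3]
force: [1.2, 0.2, 1.1]
finger_gap: 0.0004
[1.1983 0.233  1.1033]
scene cover_hinge [(0.71, array([0.5786, 0.1049, 0.076 ]))]
scene cover_edge [(0.7, array([ 0.5562, -0.0882,  0.0815]))]
scene carton [(0.72, array([ 0.5324, -0.2176,  0.0019]))]
scene mug [(0.95, array([ 0.7544, -0.0262,  0.0041]))]
scene oil [(0.78, array([ 0.5698,  0.3804, -0.0006]))]
scene tin [(0.65, array([ 0.671 ,  0.3695, -0.0009]))]
scene screwdriver [(0.35, array([ 0.5657,  0.3812, -0.001 ]))]
scene wrench []
top cover_hinge [(0.79, array([0.5791, 0.1065, 0.0727]))]
top cover_edge [(0.76, array([ 0.5643, -0.0916,  0.0807]))]
top carton [(0.59, array([ 0.5304, -0.2179, -0.0052]))]
top mug [(0.89, array([ 0.7558, -0.0228, -0.0029]))]
top oil [(0.8, array([ 0.5679,  0.388 , -0.0027]))]
top tin [(0.76, array([0.6738, 0.3679, 0.0003]))]
top screwdriver [(0.5, array([ 0.388 , -0.007 , -0.0004]))]
top wrench [(0.77, array([ 0.5891,  0.1971, -0.0019]))]
```

View pics/scene10.png

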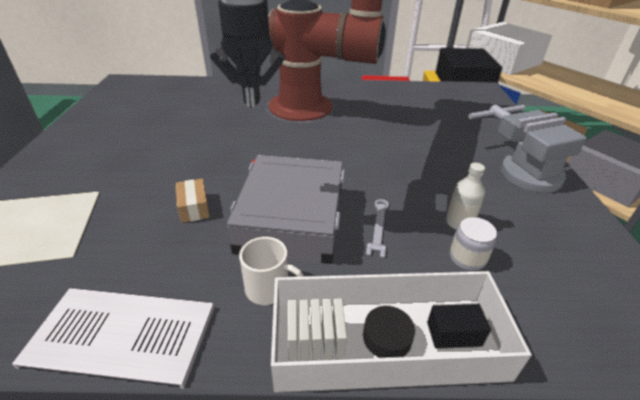

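The cover lies flat on the rim at (288,190). The arm is clear and everything else is where it was.

```bash
python3 -c "
from workcell import env
print(env.finish_job())"
```

```text
the job is handed in; nothing more can be done
None
```

The case is shut: I folded the flap flat first, then swung the cover over it with closed fingertips. I handed the job in at about 22 s with the arm lifted clear.

**Checks:**
- **Flap:** it reached its stop at 14 N and did not move further. Its free edge then measured z ≈ 0.061–0.064 m, which is flat.
- **Cover:** it reached its stop at 14 N with the fingertips at z ≈ 0.0845 m. The final pictures show it flat on the rim, with its free edge at z ≈ 0.081 m.
- **Other things on the bench:** the carton, mug, oil, tin, screwdriver and wrench are within about 5 mm of where they started, which is roughly the accuracy of the measurements. The meter had not moved when I last saw it, before closing the cover.

**Disagreements and mistakes:**
- I first moved about 80 mm the wrong way beside the cover because of a sign error. I reversed it, and it touched nothing.
- In the last scene picture the network missed the wrench and placed the screwdriver at the oil bottle's position. The top picture found both in place.
- I could not measure the socket after the flap was down, because the flap hides it.

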